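Open the ratchet core clamp

TASK

Open the core clamp: with a fingertip press the red release pad in the blue sliding jaw, keep it pressed and push the jaw back along its bar, away from the rock core, until it is fully home against the yellow end stop, then lift the fingertip straight off so that the pad springs up. Grasp and lift nothing: leave the rock core standing where it is in the clamp, and do not disturb the other things on the bench.

Things in the scene. Friction and masses are not known exactly. Their poses are not given: they have to be found in the camera images.
- clamp: Ratchet clamp for rock cores, fixed to the bench, 345 mm long (own y), 120 wide (own x), 94 high. Origin: on the bench under the bar, about mid-length. z up, y along the bar: blue fixed jaw at the -y end (y -166 to -138 mm), next to it the core on a bed 44 mm high, then the sliding jaw, and the yellow end stop (62 mm high, y 147 to 164 mm). The jaw opens towards +y
- jaw (a joint): Travel of the blue sliding jaw along clamp +y (m): 0 closed (about 2 mm off the core), 0.12 fully open, home at the end stop. The ratchet blocks +y at the next tooth (10 mm pitch) unless the red pad is held at least 4.5 mm down; then it slides against 2 to 3 N. It stays where it is left, but can always be moved towards the core: a finger drawn back while still pressing the pad drags it back
- push_wall (a point): Centre of the inner face (towards the pad) of the push wall on the sliding jaw, the upright wall 90 mm wide, 14 mm thick, top 96 mm above the bench, on the end-stop side of the red pad; this point is 80 mm above the bench. Push here in +y. Across the 60 mm well, on the core side, is the jaw plate: 12 mm thick, 90 wide, top 89 mm above the bench. The well is open at both sides
- pad (a joint): Travel of the release pad, straight down (m): 0 up, 0.007 fully down on its stop; while the ratchet stands on a tooth tip the untouched pad rests up to 4 mm down. Spring: about 4.5 N to start, 7.5 N fully down; it springs up when let go
- pad_top (a point): Centre of the top face of the red release pad, 60 mm (x) by 50 mm (y), 64 mm above the bench when up; it rides with the sliding jaw, axes as the clamp's. The push wall's inner face is 30 mm from it in +y, the jaw plate's inner face 30 mm in -y
- core_center (a point): Centre (half-way up) of the grey banded rock core standing in the clamp, 50 mm in diameter, 60 mm high, top 104 mm above the bench, 0.3 kg, loose; must stay where it stands
- spare_center (a point): Bystander: centre of a reddish spare rock core, 50 mm in diameter, 60 mm high, standing loose on the bench beside the clamp
- jar_mid (a point): Bystander: middle of a sample jar with an orange cap, 52 mm in diameter, 75 mm high, beside the clamp
- driver: Bystander: screwdriver lying on the robot's side of the clamp, along its own x, tip to +x, origin on its underside
- wash_mid (a point): Bystander: middle of a white bottle, 60 mm in diameter, 160 mm high
- beaker_mid (a point): Bystander: middle of a clear open beaker, 72 mm in diameter, 95 mm high
- cap_mid (a point): Bystander: middle of a loose red screw cap lying on the bench, 38 mm in diameter, 12 mm high (not the release pad)
- rack_mid (a point): Bystander: centre of a red tube rack (60 by 160 by 60 mm, long in its own y) with two capped tubes up to 120 mm high; the point is 30 mm above the bench
Not all that is in view belongs to the job. What is shaped like the part that bears core_center but turquoise is not meant.

How it is judged:
By the outcome, as a careful person would: the job done as asked, in the order asked, and still so for the second after the job is handed in, with the robot touching nothing.
It also fails if it takes over 32 s, if anything falls off the work surface, if the arm or the gripper's body presses on something with over 40 N, if the wrist force passes 120 N, or if a joint passes its speed limit or range.

ROBOT

A 7-joint arm with a two-finger parallel gripper is mounted at the origin on the work surface. World frame = base frame: x ahead of the robot, y to its left, z up, the work surface at z = 0. Lengths are in mm, angles in rad, forces in N, time in s.
With the tool pointing down it reaches from about 400 to 750 mm from the base axis. Payload 19.5 kg.
Tool frame: the origin (TCP) lies on the centre line of the jaws, within the pads' length; the fingertips stand 19 mm ahead of it and the grasp point (between the pads) is the TCP; z points along the fingers, y is the line along which they close (so a half turn about z gives the same grasp; the last joint's range is limited). The gripper opens to 85 mm and grips with 20 to 120 N. Pads are 22 mm wide; open, the fingers measure 114 mm over their backs; the gripper's body (76 mm by 85 mm) begins 54 mm behind the grasp point. The pads swing forward as they close: fully open they stand 13 mm farther back than shut.
Start: joints at [-1.243, 0.707, -0.028, 1.485, 0.022, 0.951, -0.075], TCP at [207.808, 536.109, 250.268] pointing down, gripper open.
Joint ranges: [-2.71, 2.71], [-0.32, 2.16], [-1.57, 1.52], [0, 2.45], [-1.46, 4.6], [0, 2.02], [-2.83, 2.83]. Speed limits (rad/s): [1.89, 1.89, 2.57, 2.57, 3.01, 3.01, 3.01].

INTERFACE

Orientations are given as a unit quaternion [x, y, z, w].
In Python, from station import bot, jaws, readout, cams gives the robot as it stands. Calls block until the motion is done:
- bot.reach(position, orientation): joint-space move of the TCP to a pose.
- bot.line_to(position, frame=None, vel=150, threshold=None): straight line of the TCP; frame=None keeps the orientation; vel is the mean speed in mm/s. With threshold (N) it stops when the force on the tool has changed by that much, and returns True; else False.
- bot.move_joints(angles): joint-space move.
- jaws.set_gripper(opening, grasp_force=None): finger opening in mm; grasp_force is the grip in N (None keeps the last); returns when the fingers have stopped.
- bot.hold(seconds).
- bot.ik(position, orientation): joint angles nearest the present ones, or None.
- readout.observe(): the state.
- cams.camera(name): name is "side" or "top" or "wrist"; returns a dict with "image" (400x640x3 uint8, red, green, blue), "intrinsics" (3x3 intrinsics, pixels), "extrinsics" (4x4, takes a point from camera to world coordinates). Camera axes: x right, y down, z forward; pixel columns grow to the right and rows downward; lengths in mm; the calibration is good to about 2 mm. A picture is of the moment at which its call begins. There is no depth.
A pose or a line that the arm cannot do raises bot.MotionError and nothing moves.
- bot.sign_off(): hands the job in; it is judged then, once.
The state is a dict: "time": time; "qpos": joint angles; "joint_vel": joint speeds; "joint_torque": joint torques, N m; "eef_pos": TCP position; "ee_rot": TCP orientation; "ft_force": force on the tool from outside, world axes, zero at the start; "moment": the same for the moment, N m; "opening": finger opening in mm; "gripper_force": force on a finger pad.
Only numpy, scipy, OpenCV 4.12 (cv2) and the standard library are available. Lean on these libraries where they do the work, as an engineer would, in place of code of your own. Each camera call takes 0.05 s, during which the arm holds its last target. There are 200 camera calls.

## Working session

There is one attempt and no reset: what is moved stays moved. The work goes in short steps, each a Python script; the robot and the scene stay as the last script left them, time stands still between calls to the robot, and variables do not carry over. Pictures are saved under pics/ and viewed, at most 10 in all, crops included, and the job is handed in when it is done.

```bash
mkdir -p pics; python3 - <<'E'
from station import bot,jaws,readout,cams
import cv2,numpy as np
for n in("top","side"):
    c=cams.camera(n); cv2.imwrite(f"pics/{n}0.png",c["image"][:,:,::-1]); np.savez(f"{n}0.npz",**c)
    print(n,c["intrinsics"].tolist(),np.round(c["extrinsics"],3).tolist())
s=readout.observe();print(s["time"],s["eef_pos"],s["ee_rot"],s["opening"],s["ft_force"])
E
```

```text
top [[438.0368212363254, 0.0, 315.6438294167332], [0.0, 438.0368212363254, 203.30522254516592], [0.0, 0.0, 1.0]] [[-0.028, -0.998, 0.058, 467.135], [-0.999, 0.027, -0.016, -12.057], [0.015, -0.059, -0.998, 1170.183], [0.0, 0.0, 0.0, 1.0]]
side [[401.1416177869421, 0.0, 316.0693671768701], [0.0, 401.1416177869421, 203.75419645765135], [0.0, 0.0, 1.0]] [[0.97, -0.192, 0.151, 367.995], [-0.244, -0.733, 0.636, -670.168], [-0.011, -0.653, -0.757, 867.763], [0.0, 0.0, 0.0, 1.0]]
0.1 [207.72820772 535.93414066 249.88822057] [ 1.83826287e-01  9.82958624e-01 -4.84398468e-04 -7.61552516e-05] 85.56564079518438 [-0.22943587 -0.1400365  -0.28392072]
```

View pics/top0.png

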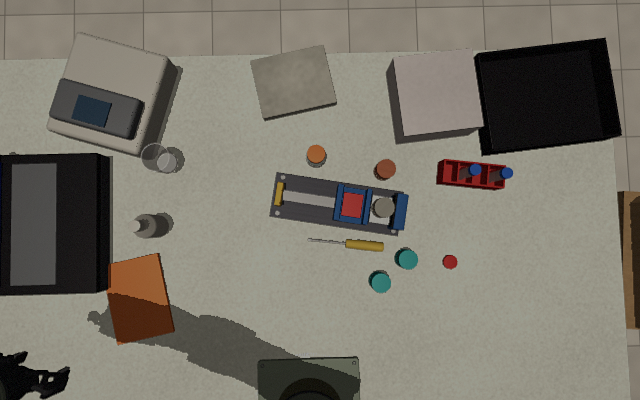

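View pics/side0.png

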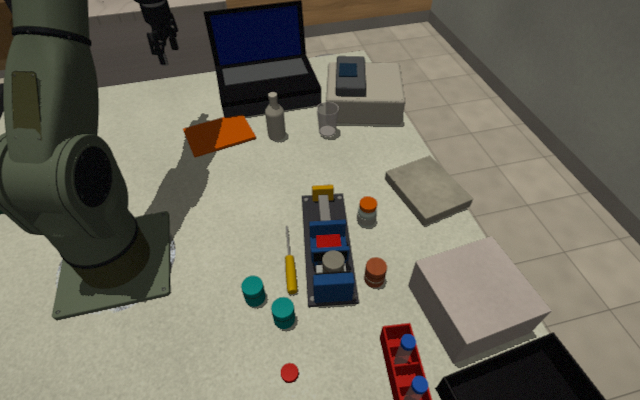

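The top view shows the clamp lying along world y. The yellow stop is at (279,194), the fixed jaw at (401,211) and the grey core at (384,207). Red candidates for the pad are (353,205) between the blue walls, the loose cap at (450,262) and the rack at (470,174). I choose (353,205), which is (328,241) in the side view. The grey core is the clamp's own, and the turquoise ones at (407,259) and (380,282) are decoys. Next I'll check the choice in a close crop and measure.

```bash
cat > loc.py <<'E'
import cv2,numpy as np
def blob(c,box,lo,hi):
    x0,y0,x1,y1=box; h=cv2.cvtColor(c["image"][y0:y1,x0:x1],cv2.COLOR_RGB2HSV)
    m=cv2.inRange(h,np.array(lo),np.array(hi))
    n,l,s,ce=cv2.connectedComponentsWithStats(m); k=1+s[1:,4].argmax()
    p=np.argwhere(l==k)[:,::-1].astype(np.float32)+[x0,y0]
    return ce[k]+[x0,y0],cv2.minAreaRect(p.astype(np.float32)),s[k,4]
def at_z(c,uv,z):
    E=c["extrinsics"];d=E[:3,:3]@np.linalg.solve(c["intrinsics"],[*uv,1]);o=E[:3,3]
    return o+d*(z-o[2])/d[2]
E
python3 - <<'E'
from loc import *
T=dict(np.load("top0.npz"));S=dict(np.load("side0.npz"))
red=((0,150,90),(8,255,255));yel=((20,150,80),(35,255,255));blu=((100,120,40),(118,255,255))
for n,c,bs in(("top",T,dict(pad=(330,180,375,225,red,64),stop=(265,175,292,215,yel,62),wall=(330,180,346,226,blu,96),fixed=(388,185,412,238,blu,94))),("side",S,dict(pad=(305,225,350,255,red,64)))):
    for k,b in bs.items():
        ce,r,a=blob(c,b[:4],*b[4]); print(n,k,ce.round(1),a,at_z(c,ce,b[5]).round(1),"corners",[at_z(c,q,b[5])[:2].round(0).tolist() for q in cv2.boxPoints(r)])
a=cv2.resize(T["image"][160:250,255:420],(800,436),interpolation=cv2.INTER_CUBIC)
cv2.imwrite("pics/crop1.png",a[:,:,::-1])
b=cv2.resize(S["image"][175:310,285:400],(510,600),interpolation=cv2.INTER_CUBIC)
cv2.imwrite("pics/crop2.png",b[:,:,::-1])
E
```

```text
top pad [351.9 204.4] 427 [ 526.5 -121.9   64. ] corners [[503.0, -93.0], [559.0, -103.0], [551.0, -151.0], [494.0, -140.0]]
top stop [278.2 193.4] 140 [559.8  63.7  62. ] corners [[532.0, 76.0], [590.0, 66.0], [588.0, 51.0], [529.0, 61.0]]
top wall [339.3 203.5] 283 [527.8 -87.9  96. ] corners [[576.0, -74.0], [576.0, -103.0], [485.0, -101.0], [485.0, -71.0]]
top fixed [400.1 211.3] 382 [ 504.5 -237.5   94. ] corners [[463.0, -217.0], [551.0, -233.0], [547.0, -259.0], [459.0, -242.0]]
side pad [328.  240.4] 268 [ 528.2 -117.9   64. ] corners [[505.0, -95.0], [561.0, -106.0], [552.0, -140.0], [497.0, -129.0]]
```

View pics/crop1.png

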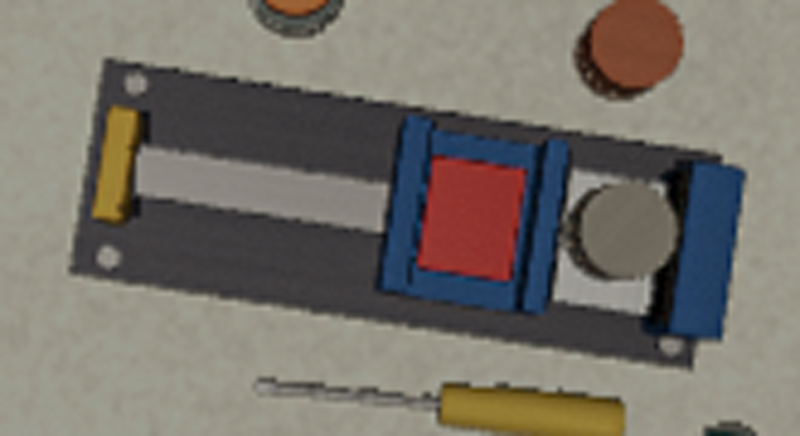

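View pics/crop2.png

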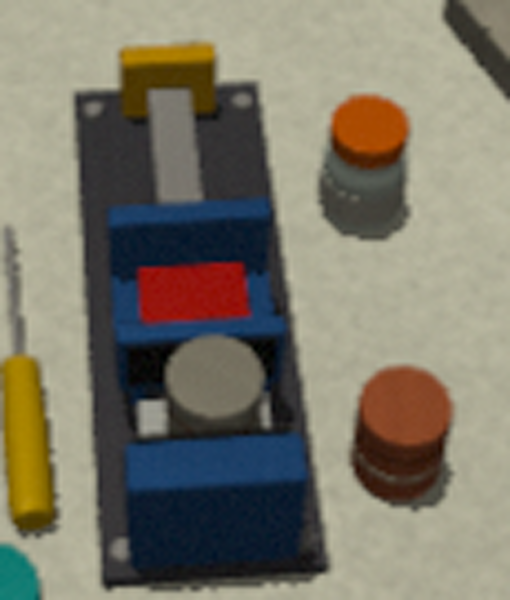

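The close crop confirms the choice: the red pad sits in the blue sliding jaw between the push wall on the stop side and the jaw plate beside the grey core. The clamp axis is about (0.18, 0.98), and the pad is at about (526.5, -122). I'll close the fingers, hover with their narrow side along the bar, and look.

```bash
cat >> loc.py <<'E'
d=np.array([.1805,.9836,0]); d/=np.linalg.norm(d); pad=np.array([526.5,-121.9,0]); Z=np.array([0,0,1.])
th=np.arctan2(d[1],d[0])
def quat(flip): a=(th+flip*np.pi)/2; return [np.cos(a),np.sin(a),0.,0.]
E
python3 - <<'E'
from station import bot,jaws,readout,cams
from loc import *
P=pad+d*11
o=[]
for f in(0,1):
    j=bot.ik(P+Z*215,quat(f)); print(f,None if j is None else np.round(j,2)); 
    if j is not None:o.append((abs(j[6]),f))
f=min(o)[1]; print("flip",f); open("flip","w").write(str(f))
jaws.set_gripper(0)
bot.reach(P+Z*215,quat(f)); bot.line_to(P+Z*125,vel=120)
s=readout.observe();print(s["time"],s["eef_pos"],s["ee_rot"],s["opening"],s["ft_force"])
for n,(x0,y0,x1,y1) in dict(side=(270,150,400,310),wrist=(0,0,640,400)).items():
    c=cams.camera(n);cv2.imwrite(f"pics/h_{n}.png",cv2.resize(c["image"][y0:y1,x0:x1,::-1],None,fx=3.7 if n=="side" else 1,fy=3.7 if n=="side" else 1,interpolation=cv2.INTER_CUBIC))
E
```

```text
0 [ 0.04  0.71  0.2   1.67 -0.19  0.78  0.15]
1 [ 0.51  0.77 -0.7   1.65  0.59  0.94  2.55]
flip 0
4.325 [ 528.76822122 -111.13348461  125.60649007] [7.68255117e-01 6.40143642e-01 2.66158834e-04 3.49901075e-04] -0.04257982932488829 [ 0.23910739 -0.4807112  -0.07544118]
```

View pics/h_side.png

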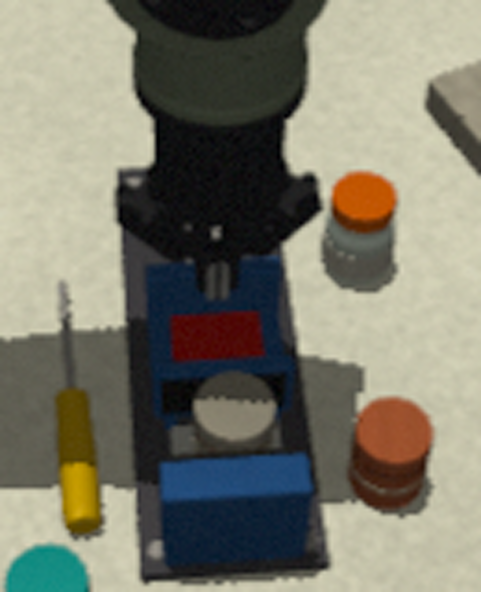

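View pics/h_wrist.png

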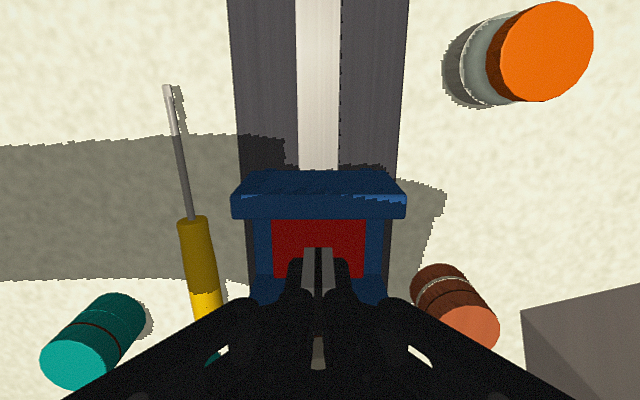

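The closed fingertips are centred over the red pad and lined up with the bar, with the tip at (318,250) in the wrist view. The push wall ahead is clear. Next I descend to contact and press to the pad's stop.

```bash
python3 - <<'E'
from station import bot,jaws,readout
from loc import *
P=pad+d*11
print(bot.line_to(P+Z*70,vel=35,threshold=3))
s=readout.observe();z=s["eef_pos"][2];print(s["time"],s["eef_pos"].round(1),s["ft_force"].round(1))
for i in range(12):
    z-=1; bot.line_to(P+Z*z,vel=20); s=readout.observe(); print(s["eef_pos"].round(1),s["ft_force"].round(1))
    if s["ft_force"][2]>13: break
print(s["time"])
E
```

```text
True
5.575 [ 528.4 -111.    80.5] [1.6 0.2 4.4]
[ 528.4 -111.1   79.6] [-1.   0.8  5.6]
[ 528.4 -111.1   78.6] [-1.4  0.1  7. ]
[ 528.5 -111.1   77.7] [-0.6  0.   7. ]
[ 528.4 -111.1   76.6] [-0.7  0.9  7.5]
[ 528.5 -111.1   76. ] [-2.7  0.1 12.8]
[ 528.6 -111.1   75.7] [-6.4  2.5 30.4]
7.075
```

The pad reached its stop at TCP z of about 76.2. I'll ease off to roughly 10 N and push along the bar.

```bash
python3 - <<'E'
from station import bot,jaws,readout
from loc import *
def rep(t):
    s=readout.observe();f=s["ft_force"];print(t,round(s["time"],2),s["eef_pos"].round(1),"along",round((s["eef_pos"]-pad)@d,1),"Fy",round(f@d,1),"F",f.round(1))
z=75.7
bot.line_to(pad+d*11+Z*z,vel=20);rep("ease")
print(bot.line_to(pad+d*60+Z*z,vel=35,threshold=15));rep("a")
print(bot.line_to(pad+d*110+Z*z,vel=40,threshold=15));rep("b")
E
```

```text
ease 7.33 [ 528.4 -111.1   76.1] along 11.0 Fy 0.1 F [-1.9  0.5  6.7]
False
a 8.88 [537.2 -63.   76. ] along 59.9 Fy -1.0 F [-2.3 -0.6  9.1]
False
b 10.28 [546.2 -13.7  76. ] along 110.0 Fy -0.6 F [-1.9 -0.3  9.4]
```

```bash
python3 - <<'E'
from station import cams
from loc import *
c=cams.camera("side");cv2.imwrite("pics/mid.png",cv2.resize(c["image"][150:310,270:400,::-1],None,fx=3.7,fy=3.7,interpolation=cv2.INTER_CUBIC))
E
```

```text
(no output)
```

View pics/mid.png

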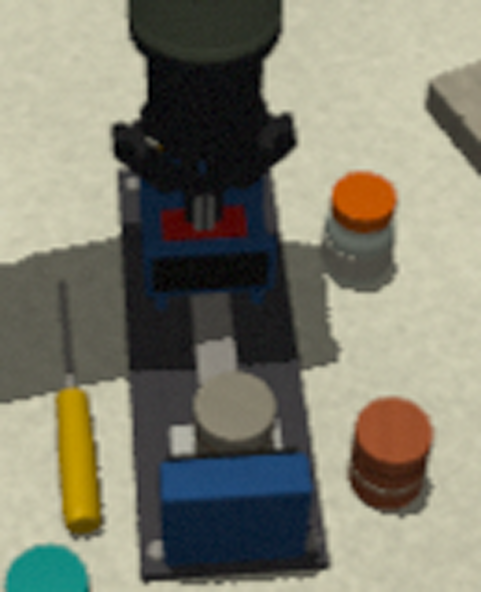

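The jaw has travelled most of the way with the pad held down at (205,222), and the core at (235,410) hasn't moved. I'll continue to the end stop.

```bash
python3 - <<'E'
from station import bot,jaws,readout
from loc import *
def rep(t):
    s=readout.observe();f=s["ft_force"];print(t,round(s["time"],2),s["eef_pos"].round(1),"along",round((s["eef_pos"]-pad)@d,1),"Fy",round(f@d,1),"F",f.round(1))
z=75.7
print(bot.line_to(pad+d*165+Z*z,vel=25,threshold=9));rep("c")
bot.hold(.2);rep("hold")
E
```

```text
True
c 11.44 [550.7   8.4  76.1] along 132.5 Fy -2.8 F [-0.9 -2.7  8.5]
hold 11.64 [550.7   8.4  76.1] along 132.5 Fy -1.1 F [-0.6 -1.   9. ]
```

```bash
python3 - <<'E'
from station import bot,jaws,readout
from loc import *
z=75.7
for a in np.arange(133.5,146,1.):
    bot.line_to(pad+d*a+Z*z,vel=15); s=readout.observe();f=s["ft_force"];y=(s["eef_pos"]-pad)@d
    print(a,round(s["time"],2),"along",round(y,1),"Fy",round(f@d,1),"Fz",f[2].round(1))
    if f@d<-14: break
E
```

```text
133.5 11.89 along 132.6 Fy -5.9 Fz 8.8
134.5 12.14 along 132.6 Fy -11.6 Fz 9.7
135.5 12.39 along 132.7 Fy -16.6 Fz 10.2
```

It is hard against a stop: the force rises to 17 N with no further motion. I'll ease the push to about 6 N with contact kept, lift straight off, then check with pictures.

```bash
python3 - <<'E'
from station import bot,jaws,readout,cams
from loc import *
bot.line_to(pad+d*133.4+Z*75.7,vel=15)
s=readout.observe();print(((s["eef_pos"]-pad)@d).round(1),s["ft_force"].round(1))
bot.line_to(pad+d*133.2+Z*110,vel=40)
bot.line_to(pad+d*133.2+Z*240,vel=150)
s=readout.observe();print(s["time"],s["ft_force"].round(1))
c=cams.camera("side"); w=cams.camera("wrist")
ce,r,a=blob(c,(300,170,350,240),(0,150,60),(8,255,255));p=at_z(c,ce,64);print(ce,a,p.round(1),"travel",(p-[528.2,-117.9,64])@d)
A=cv2.resize(c["image"][150:310,270:400],(390,480),interpolation=cv2.INTER_CUBIC);B=cv2.resize(w["image"],(410,256));B=np.vstack([B,np.zeros((224,410,3),np.uint8)])
cv2.imwrite("pics/end.png",np.hstack([A,B])[:,:,::-1])
E
```

```text
132.6 [-1.4 -5.2  8.8]
14.7083 [-0.5  0.1  0.1]
[324.29813665 204.74534161] 161 [548.9  -4.4  64. ] travel 115.41584102843667
```

View pics/end.png

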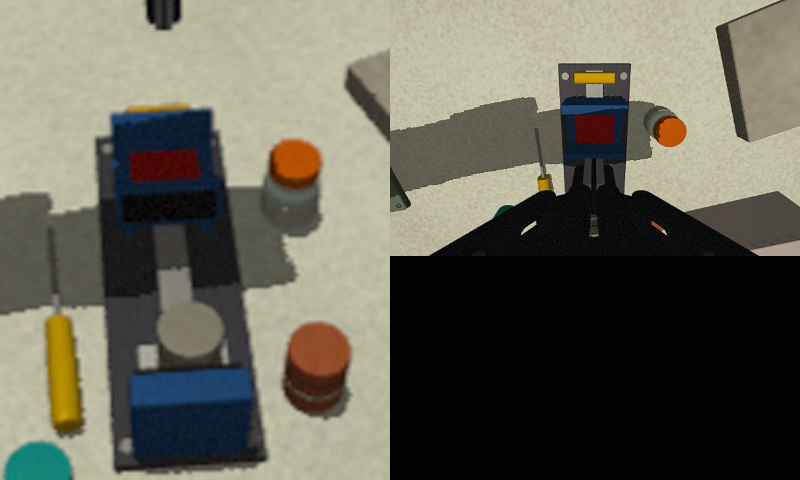

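A gap still seems visible between the wall and the yellow stop at (594,92) in the right-hand view. I'll move the arm aside and measure with the top camera.

```bash
python3 - <<'E'
from station import bot,jaws,readout,cams
from loc import *
q=np.array(readout.observe()["qpos"]); q[0]+=-.55 if False else .55
bot.move_joints(q); s=readout.observe();print(s["time"],s["eef_pos"].round())
c=cams.camera("top");np.savez("top1.npz",**c)
T=dict(np.load("top0.npz"))
for n,k,b in(("old",T,(330,180,375,225)),("new",c,(270,170,340,225))):
    ce,r,a=blob(k,b,(0,150,60),(8,255,255));p=at_z(k,ce,64);print(n,ce,a,p.round(1),"travel",((p-pad)@d).round(1))
cc=at_z(T,(384,207),104);print("core",cc,"rel pad",(cc-pad)@d)
cv2.imwrite("pics/end2.png",cv2.resize(c["image"][160:250,255:420,::-1],(800,436),interpolation=cv2.INTER_CUBIC))
E
```

```text
15.9583 [ 475. -278.  239.]
old [351.85314685 204.35431235] 429 [ 526.7 -121.9   64. ] travel 0.0
new [307.61643836 197.53424658] 438 [547.  -10.4  64. ] travel 113.4
core [ 515.9081521  -196.33736308  104.        ] rel pad -75.12657040218556
```

View pics/end2.png

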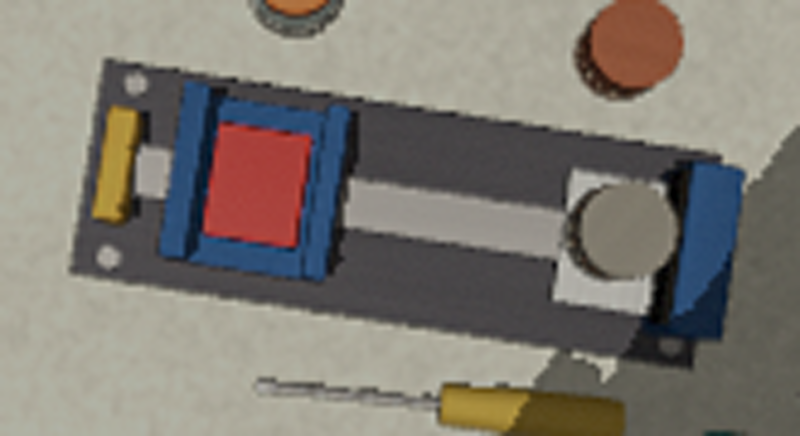

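The measured travel is 113.4 mm. The jaw started about 6 mm open (8 mm gap to the core against 2 mm when closed), so it is now at about 120 mm, the fully open figure. It was rigid at 17 N with the pad fully down, so the ratchet wasn't what blocked it. The core and bystanders are unmoved, and the robot is touching nothing.

```bash
python3 -c "
from station import bot
print(bot.sign_off())"
```

```text
the job is handed in; nothing more can be done
None
```

The job is handed in: I held the pad down, pushed the jaw to its hard stop (about 120 mm open, though the top view still shows about 20 mm between the push wall and the yellow stop), and lifted straight off; the core and nearby items look unmoved, but I didn't measure the pad springing up.

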